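# Load the gang drilling jig

### The arm

A 6-joint arm with a two-finger parallel gripper is mounted at the origin on a cart in front of the work surface, level with it; the furniture and walls round the work are solid. World frame = base frame: x ahead of the robot, y to its left, z up, the work surface at z = 0. Lengths are in m, angles in rad, forces in N, time in s.
With the tool pointing down it reaches from about 0.35 to 0.775 m from the base axis. Payload 5.5 kg.
Tool frame: the origin (TCP) lies at the very end of the fingers, on their centre line; the grasp point (between the pads) lies 19 mm behind it; y points along the fingers, x is the direction in which the jaws open and shut, and the axes are right-handed (so a half turn about y gives the same grasp; the last joint's range is limited). The gripper opens to 85 mm and grips with 20 to 120 N. Pads are 22 mm wide; open, the fingers measure 114 mm over their backs; the gripper's body (76 mm by 85 mm) begins 54 mm behind the grasp point. The pads swing forward as they close: fully open they stand 13 mm farther back than shut.
Start: joints at [-1.242, 0.313, 0.046, 1.304, 0, 1.431], TCP at [0.26, -0.513, 0.231] pointing down, gripper open.
Joint ranges: [-2.76, 2.76], [-0.86, 1.69], [-1.03, 1.26], [-2.2, 2.34], [-1.47, 1.5], [-3.14, 3.14]. Speed limits (rad/s): [2.57, 2.57, 3.14, 3.14, 3.14, 3.14].

### API

Orientations are given as a unit quaternion [x, y, z, w].
In Python, from station import robot, read_camera gives the robot as it stands.
- The arm moves only by the shell command python3 -m handwheel 'ROWS'. ROWS is a JSON object of lists of equal length, an entry for each row: "xyz": the shift along the tool's x, y, z in m, a list of three; "dr": the turn, a rotation vector about the tool's x, y, z in rad, a list of three; "fingers": the opening, from 0 (shut) to 1 (fully open). In form: {"xyz": [[dx, dy, dz], ...], "dr": [[ax, ay, az], ...], "fingers": [fingers, ...]}. A call has 1 to 5 rows; each row shifts and turns the commanded pose from where the row before left it, along the tool's axes as they then stand; what a row does not reach is not made up. A row lasts 1/10 s, in which the tool goes at most 50 mm and 8.59 degrees, less where a joint would pass 70% of its speed; a pose out of reach is approached as far as the arm can. A call is refused whole if a number of a shift passes 0.05 or a number of a turn 0.15, either way. A call with a gripper value outside its range is refused whole. The fingers move at their own pace and stop on an object; the grip force is fixed at half the most. Time passes only in rows, so rows that do not move let the fingers close. It gives the time, the measured TCP pose, the force and the opening at its end, in the units of the state.
- robot.get_obs(): the state, without advancing time (a new reading comes with each control period).
- read_camera(name): name is "side" or "top" or "wrist"; returns a dict with "pixels" (420x560x3 uint8, red, green, blue), "camera_matrix" (3x3 intrinsics, pixels), "eye" and "rotation" of the camera in the world; the wrist camera has in their place "T_tool_cam" (4x4, takes a point from camera to tool coordinates, whose origin is the TCP and whose axes are the tool frame's). Camera axes: x right, y down, z forward; pixel columns grow to the right and rows downward; lengths in m; the calibration is good to about 2 mm. A picture is of the moment at which its call begins: read the wrist's pose just before it. There is no depth.
- robot.close_job(): hands the job in, once; it reports no verdict.
The state is a dict: "time": time; "joints": joint angles; "joint_vel": joint speeds; "tau": joint torques, N m; "position": TCP position; "tool_rot": TCP orientation; "wrist_force": force on the tool from outside, world axes, zero at the start; "wrist_torque": the same for the moment, N m; "finger_gap": finger opening in m.
Only numpy, scipy, OpenCV 4.12 (cv2) and the standard library are available. Lean on these libraries where they do the work, as an engineer would, in place of code of your own. Each camera call takes 0.05 s, during which the arm holds its last target. There are 200 camera calls.

### The job

The four marked spacer blocks in the channel of the drilling jig have to sit ready for drilling. With the fingertips push the whole row from behind, together as one train, along the channel until the front block is hard against the end stop and no gaps are left; then push the red-tipped flip stop over and down behind the last block until it lies fully flat across the channel, and back away. Only push: do not grip or lift any block, and leave the tools around the jig where they are.

Things in the scene. Friction and masses are not known exactly. Their poses are not given: they have to be found in the camera images.
- jig: Drilling jig, screwed down, cannot move: dark steel base plate 350 x 116 x 8 mm. Origin: centre of its underside, on the table. Its x axis runs along the channel towards the end stop, y to the left of that (the flip stop's side), z up. Two dark steel side rails, tops 20 mm above the table, leave a channel 32 mm wide centred on y = 0.
- channel_back (a point): Middle of the channel's open back end: jig x = -0.145, y = 0, on the channel floor, 8 mm above the table. The flat base plate goes on 30 mm behind it; cap screws in the base corners stand 15 mm above the table.
- stop_face (a point): Centre of the working face of the steel end stop (60 mm wide, top 44 mm above the table): jig x = +0.125, y = 0, 24 mm above the table. The front block must touch this face.
- block_1: Aluminium spacer block 1 of 4 (1 next to the end stop, 4 last in the row), 30 mm along the channel x 30 x 32 mm high, about 90 g, black cross on top. Origin: centre of its underside, 8 mm above the table; x axis along the channel to the stop. Top 40 mm above the table. The row starts nearly touching, 50 to 95 mm short of the stop, and slides with about 2 to 3 N. Home: jig x = 0.110.
- block_2: Aluminium spacer block 2 of 4 (1 next to the end stop, 4 last in the row), 30 mm along the channel x 30 x 32 mm high, about 90 g, black cross on top. Origin: centre of its underside, 8 mm above the table; x axis along the channel to the stop. Top 40 mm above the table. The row starts nearly touching, 50 to 95 mm short of the stop, and slides with about 2 to 3 N. Home: jig x = 0.080.
- block_3: Aluminium spacer block 3 of 4 (1 next to the end stop, 4 last in the row), 30 mm along the channel x 30 x 32 mm high, about 90 g, black cross on top. Origin: centre of its underside, 8 mm above the table; x axis along the channel to the stop. Top 40 mm above the table. The row starts nearly touching, 50 to 95 mm short of the stop, and slides with about 2 to 3 N. Home: jig x = 0.050.
- block_4: Aluminium spacer block 4 of 4 (1 next to the end stop, 4 last in the row), 30 mm along the channel x 30 x 32 mm high, about 90 g, black cross on top. Origin: centre of its underside, 8 mm above the table; x axis along the channel to the stop. Top 40 mm above the table. The row starts nearly touching, 50 to 95 mm short of the stop, and slides with about 2 to 3 N. Home: jig x = 0.020.
- flip_stop (a joint): Flip stop angle, rad: 0 = flat across the channel (closed), 1.57 = straight up, 1.75 to 2.1 = leaning away from the channel (start; limit 2.15). Friction (about 1 N at the pad) keeps it where it is left. Closed it lies 3 mm behind a row that is home, jig x = -0.014 to 0.002, 22 to 50 mm above the table; with the row not home it lands on a block and cannot close.
- flip_pivot (a point): Hinge axis of the flip stop: jig x = -0.006, y = +0.036, 30 mm above the table; the axis runs along jig x. The steel arm is 14 mm wide and reaches 48 mm from it, with a red pad at its end.
- flip_pad (a point): Centre of the ribbed outer face (16 x 20 mm) of the flip stop's red pad: 37 mm out along the arm from the pivot and 20 mm off the arm's centre line. With the stop up this face looks away from the channel; closed it looks up, 50 mm above the table, at jig y = -0.001. Push on it to close the stop.
- centre_punch: Bystander, to be left alone: grey steel centre punch, a rod 12 x 113 mm. Origin: centre of its underside.
- try_square: Bystander, to be left alone: small try square, dark stock and steel blade, 80 x 107 x 18 mm. Origin: centre of its underside.
- hold_weight: Bystander, to be left alone: dark cast-iron holding weight with a loop, 35 x 55 x 71 mm high. Origin: centre of its underside.
- marker_red: Bystander, to be left alone: red marker pen, 14 x 135 mm. Origin: centre of its underside.
- magnet_square_1: Bystander, to be left alone: orange triangular magnetic welding square, 62 x 63 x 19 mm. Origin: centre of its underside.
- parts_tray: Bystander, to be left alone: white plastic tray with offcuts, 85 x 133 x 31 mm. Origin: centre of its underside.
- g_clamp: Bystander, to be left alone: small screw clamp with blue frame, 68 x 144 x 15 mm. Origin: centre of its underside.

How it is judged:
By the outcome, as a careful person would: the job done as asked, in the order asked, and still so for the second after the job is handed in, with the robot touching nothing.
It also fails if it takes over 48 s, if anything falls off the work surface, if the arm or the gripper's body presses on something with over 40 N, if the wrist force passes 120 N, or if a joint passes its speed limit or range.

## Working session

There is one attempt and no reset: what is moved stays moved. The work goes in short steps, Python scripts to look and compute and a shell command to move; the robot and the scene stay as the last step left them, time stands still between calls to the robot, and variables do not carry over. Pictures are saved under pics/ and viewed, about 8 in all and at most 12, crops included, and the job is handed in when it is done.

```bash
mkdir -p pics; cat > h.py <<'E'
import numpy as np, cv2, json
from station import robot, read_camera
from scipy.spatial.transform import Rotation as R
def cam(name, save=None):
    o=robot.get_obs(); c=read_camera(name)
    K=np.array(c["camera_matrix"])
    if name=="wrist":
        T=np.array(c["T_tool_cam"]); Rt=R.from_quat(o["tool_rot"]).as_matrix()
        c["rotation"]=Rt@T[:3,:3]; c["eye"]=np.array(o["position"])+Rt@T[:3,3]
    c["K"]=K; c["rotation"]=np.array(c["rotation"]); c["eye"]=np.array(c["eye"])
    if save: cv2.imwrite("pics/"+save,c["pixels"][:,:,::-1])
    np.savez("%s.npz"%(save or name),**{k:c[k] for k in("K","rotation","eye","pixels")})
    return c
def ray(c,u,v,z):
    d=c["rotation"]@np.linalg.solve(c["K"],[u,v,1.]); t=(z-c["eye"][2])/d[2]; return c["eye"]+t*d
def proj(c,p):
    q=c["K"]@(c["rotation"].T@(np.array(p)-c["eye"])); return q[:2]/q[2]
E
python3 - <<'E'
from h import *
a=cam("top","top0.png"); b=cam("side","side0.png")
for c in(a,b): print(c["eye"],c["rotation"].round(3).tolist(),c["K"].tolist())
print(robot.get_obs())
E
```

```text
[ 0.48982495 -0.01605184  1.36444436] [-0.704, 0.71, -0.023, 0.024] [[468.18695308319514, 0.0, 277.361453375512], [0.0, 468.18695308319514, 222.1374415096924], [0.0, 0.0, 1.0]]
[0.24462113 1.26699205 1.00060351] [-0.108, 0.881, -0.457, 0.064] [[517.753873651611, 0.0, 278.1853229905501], [0.0, 517.753873651611, 196.67854884684118], [0.0, 0.0, 1.0]]
{'time': 0.1, 'joints': array([-1.24159911e+00,  3.13916390e-01,  4.50728630e-02,  1.30361575e+00,
       -6.98140163e-06,  1.43117096e+00]), 'joint_vel': array([ 0.00043193, -0.00218279,  0.00302028, -0.00140234, -0.00123625,
        0.00145915]), 'tau': array([ 1.34111739e-03, -4.81727672e+01,  2.99243224e+01,  1.27678344e-02,
       -1.59342875e-05,  2.39280058e-05]), 'position': array([ 0.25962829, -0.51251899,  0.23049506]), 'tool_rot': array([-0.60208801,  0.37064507, -0.3697355 ,  0.60283325]), 'wrist_force': array([ 0.6109088 , -0.31972806, -1.12073927]), 'wrist_torque': array([0.023054  , 0.02413692, 0.02614578]), 'finger_gap': 0.08537025056783076}
```

View pics/top0.png

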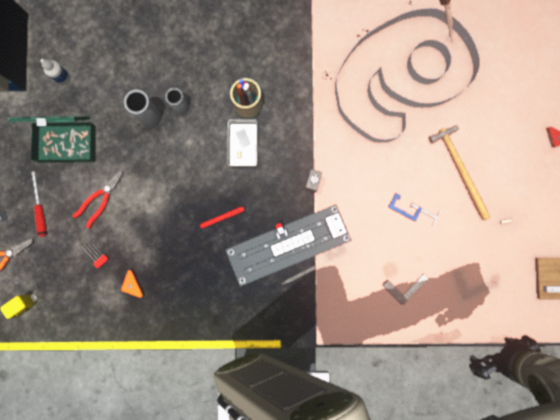

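View pics/side0.png

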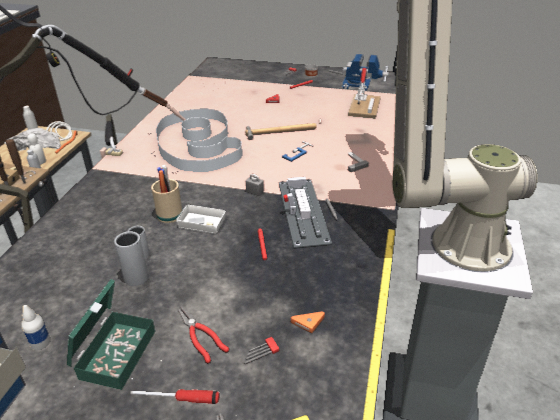

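```bash
sed -i 's/c\["rotation"\]=np.array(c\["rotation"\]); /r=np.array(c["rotation"]); c["rotation"]=R.from_quat(r).as_matrix() if r.size==4 else r; /' h.py
python3 - <<'E'
from h import *
a=cam("top","t1"); print(ray(a,280,360,0),ray(a,289,245,0.04))
p=a["pixels"][195:295,220:360]
cv2.imwrite("pics/topc.png",cv2.resize(p,None,fx=5.7,fy=5.7,interpolation=cv2.INTER_CUBIC)[:,:,::-1])
E
```

```text
Traceback (most recent call last):
  File "h.py", line 11, in cam
    if save: cv2.imwrite("pics/"+save,c["pixels"][:,:,::-1])
             ~~~~~~~~~~~^^^^^^^^^^^^^^^^^^^^^^^^^^^^^^^^^^^^
cv2.error: OpenCV(4.12.0) /io/opencv/modules/imgcodecs/src/loadsave.cpp:1051: error: (-2:Unspecified error) could not find a writer for the specified extension in function 'imwrite_'
```

```bash

python3 - <<'E'
from h import *
a=cam("top","t1.png"); print(ray(a,280,360,0),ray(a,289,245,0.04))
p=a["pixels"][195:295,220:360]
cv2.imwrite("pics/topc.png",cv2.resize(p,None,fx=5.7,fy=5.7,interpolation=cv2.INTER_CUBIC)[:,:,::-1])
E
```

```text
[ 0.18505395 -0.01829822  0.        ] [ 0.51317509 -0.04664597  0.04      ]
```

View pics/topc.png

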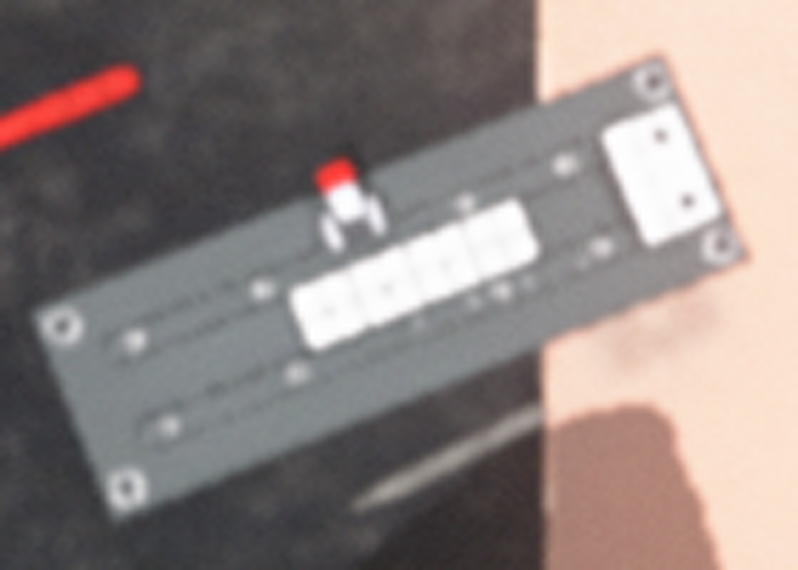

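```bash
cat > m.py <<'E'
from h import *
a=dict(np.load("t1.png.npz")); f=lambda x,y,z: ray(a,220+(x+.5)/5.7-.5,195+(y+.5)/5.7-.5,z)
C=np.array([f(*p,.008) for p in[(35,312),(115,520),(662,58),(748,260)]])
o=C.mean(0); d=C[2]+C[3]-C[0]-C[1]; yaw=np.arctan2(d[1],d[0])
print("corner dist",[np.linalg.norm(C[i]-C[j]).round(4) for i,j in((0,2),(1,3),(0,1),(2,3))], "o",o,"yaw",yaw,np.degrees(yaw))
S=np.array([f(*p,.015) for p in[(62,326),(127,489),(652,83),(718,245)]]); print("screw centre",S.mean(0)); d=S[2]+S[3]-S[0]-S[1]; print(np.arctan2(d[1],d[0]))
X=np.array([np.cos(yaw),np.sin(yaw),0]);Y=np.array([-X[1],X[0],0])
for n,p,z in(("back",(290,292),.04),("back",(314,350),.04),("front",(520,200),.04),("front",(540,252),.04),("pad",(337,178),.06),("arm",(348,205),.06),("stop",(603,130),.044),("stop",(648,246),.044)):
    q=f(*p,z)-o; print(n,(q@X).round(4),(q@Y).round(4))
ob=robot.get_obs(); print(R.from_quat(ob["tool_rot"]).as_matrix().round(3))
E
python3 m.py
```

```text
corner dist [np.float64(0.3445), np.float64(0.3467), np.float64(0.1126), np.float64(0.1116)] o [ 0.51401369 -0.04494136  0.008     ] yaw -1.1930333651421614 -68.35577664093591
screw centre [ 0.51470407 -0.04464212  0.015     ]
-1.189222611286221
back -0.0481 0.0162
back -0.0479 -0.0148
front 0.0749 0.0154
front 0.0742 -0.0122
pad -0.0056 0.0588
arm -0.0056 0.0445
stop 0.126 0.0319
stop 0.1245 -0.0296
[[ 0.452 -0.     0.892]
 [-0.892  0.001  0.452]
 [-0.001 -1.     0.   ]]
```

```bash
cat > go.py <<'E'
import sys
from h import *
o=np.array([.5143,-.0448,0]); yaw=-1.191
X=np.array([np.cos(yaw),np.sin(yaw),0]);Y=np.array([-X[1],X[0],0])
J=np.stack([X,Y,[0,0,1]],1)
def st(ob=None):
    ob=ob or robot.get_obs(); Rt=R.from_quat(ob["tool_rot"]).as_matrix(); p=J.T@(ob["position"]-o)
    print("t",round(ob["time"],2),"jig",p.round(4),"F jig",(J.T@ob["wrist_force"]).round(1),"gap",round(ob["finger_gap"],4)); return p,Rt
if __name__=="__main__":
    p,Rt=st()
    Rd=np.stack([X,[0,0,-1],Y],1)
    print("dr",R.from_matrix(Rt.T@Rd).as_rotvec().round(4))
    if len(sys.argv)>3:
        t=np.array([float(v) for v in sys.argv[1:4]]); print("shift now",(Rt.T@J@(t-p)).round(4),"after dr",(Rd.T@J@(t-p)).round(4))
E
python3 go.py -0.1 0 0.2
```

```text
t 0.2 jig [ 0.3401 -0.4099  0.2307] F jig [-0.9 -0.5 -0.6] gap 0.0853
dr [-0.0001  0.0889 -0.0011]
shift now [-0.402   0.0312  0.4474] after dr [-0.4401  0.0307  0.4099]
```

```bash
python3 -m handwheel '{"xyz":[[0,0,0],[-0.03,0.002,0.028],[-0.03,0.002,0.028],[-0.03,0.002,0.028],[-0.03,0.002,0.028]],"dr":[[0,0.089,0],[0,0,0],[0,0,0],[0,0,0],[0,0,0]],"fingers":[0,0,0,0,0]}'
python3 -m handwheel '{"xyz":[[-0.03,0.002,0.028],[-0.03,0.002,0.028],[-0.03,0.002,0.028],[-0.03,0.002,0.028],[-0.03,0.002,0.028]],"dr":[[0,0,0],[0,0,0],[0,0,0],[0,0,0],[0,0,0]],"fingers":[0,0,0,0,0]}'
python3 -m handwheel '{"xyz":[[-0.03,0.002,0.028],[-0.03,0.002,0.028],[-0.03,0.002,0.028],[-0.03,0.002,0.028],[-0.03,0.002,0.028]],"dr":[[0,0,0],[0,0,0],[0,0,0],[0,0,0],[0,0,0]],"fingers":[0,0,0,0,0]}'
python3 - <<'E'
from go import *
cam("wrist","w1.png")
E
python3 go.py -0.1 0 0.1
```

```text
time: 0.7
position: [0.3195, -0.3585, 0.223]
tool_rot: [-0.585, 0.397, -0.397, 0.585]
wrist_force: [-0.1, -0.1, 0.8]
finger_gap: 0.0126
time: 1.2
position: [0.394, -0.1672, 0.2133]
tool_rot: [0.585, -0.397, 0.397, -0.585]
wrist_force: [1.7, -1.4, -0.9]
finger_gap: 0.0004
time: 1.7
position: [0.4684, 0.0241, 0.2033]
tool_rot: [0.585, -0.396, 0.397, -0.585]
wrist_force: [0.5, 0.1, 0.3]
finger_gap: -0.0003
t 1.75 jig [-0.0848 -0.0138  0.2029] F jig [-1.7  2.7 -0.2] gap -0.0003
dr [-0.0029  0.0045 -0.0027]
shift now [-0.0149  0.103   0.0136] after dr [-0.0152  0.1029  0.0138]
```

View pics/w1.png

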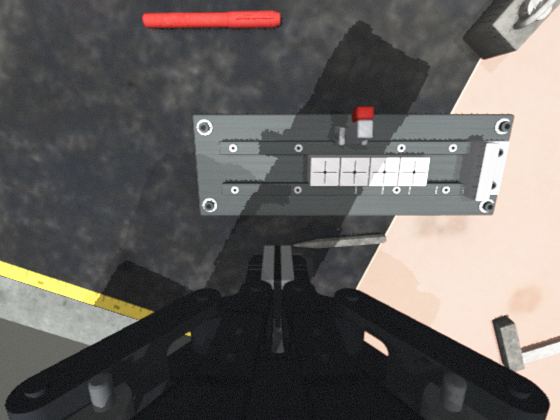

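```bash
python3 - <<'E'
from go import *
c=dict(np.load("w1.png.npz"))
S=np.array([ray(c,u,v,.015) for u,v in[(204,127),(209,205),(503,127),(487,206)]])
d=S[2]+S[3]-S[0]-S[1]; print("o",S.mean(0),"yaw",np.arctan2(d[1],d[0]), [np.linalg.norm(S[i]-S[j]).round(4) for i,j in((0,2),(1,3),(0,1),(2,3))])
for n,u,v,z in(("backrow",310,158,.04),("backrow",310,187,.04),("front",430,158,.04),("front",430,186,.04),("stop",477,144,.044),("stop",474,199,.044),("redtop L",356,107,.065),("redR",373,120,.065)):
    print(n,(J.T@(ray(c,u,v,z)-o)).round(4))
r=c["pixels"].astype(int); m=((r[...,0]>140)&(r[...,1]<70)&(r[...,2]<70)); m[:60]=0; ys,xs=np.nonzero(m); print("red",xs.min(),xs.max(),ys.min(),ys.max())
E
```

```text
o [ 0.5166588  -0.04380006  0.015     ] yaw -1.1930771352202725 [np.float64(0.3191), np.float64(0.3198), np.float64(0.0867), np.float64(0.0879)]
backrow [-0.0483  0.0165  0.04  ]
backrow [-0.0473 -0.0136  0.04  ]
front [0.0735 0.0165 0.04  ]
front [ 0.0778 -0.0126  0.04  ]
stop [0.116  0.0308 0.044 ]
stop [ 0.1236 -0.0256  0.044 ]
redtop L [-0.0115  0.0648  0.065 ]
redR [0.0046 0.0537 0.065 ]
red 357 373 107 118
```

```bash
sed -i 's/o=np.array(.*/o=np.array([.5153,-.0445,0]); yaw=-1.192/' go.py
python3 go.py -0.088 0 0.06
```

```text
t 1.75 jig [-0.0848 -0.015   0.2029] F jig [-1.7  2.7 -0.2] gap -0.0003
dr [-0.0029  0.0055 -0.0027]
shift now [-0.0027  0.143   0.0146] after dr [-0.0032  0.1429  0.015 ]
```

```bash
python3 -m handwheel '{"xyz":[[-0.003,0.03,0.015],[0,0.04,0],[0,0.04,0],[0,0.033,0],[0,0,0]],"dr":[[0,0.005,0],[0,0,0],[0,0,0],[0,0,0],[0,0,0]],"fingers":[0,0,0,0,0]}'
python3 - <<'E'
from go import *
cam("wrist","w2.png")
E
python3 go.py -0.088 0 0.016
```

```text
time: 2.25
position: [0.4768, 0.0312, 0.0562]
tool_rot: [0.586, -0.401, 0.395, -0.583]
wrist_force: [-1.9, -0.4, 0.8]
finger_gap: 0.0
t 2.3 jig [-0.0836 -0.0061  0.0587] F jig [-0.5 -0.3  0.3] gap -0.0004
dr [ 0.0048 -0.004  -0.0024]
shift now [-0.0043  0.0426  0.0063] after dr [-0.0044  0.0427  0.0061]
```

View pics/w2.png

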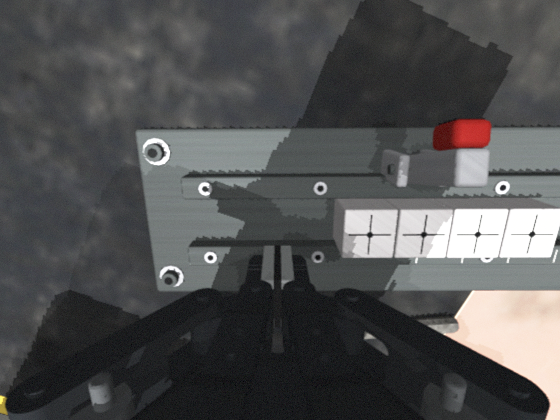

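```bash
python3 - <<'E'
from go import *
c=dict(np.load("w2.png.npz"))
for u,v,z in((370,235,.04),(532,234,.04),(343,234,.04),(155,152,.015),(171,277,.015)): print((J.T@(ray(c,u,v,z)-o)).round(4))
print(proj(c,robot.get_obs()["position"]))
E
```

```text
[-0.0328  0.001   0.04  ]
[0.0584 0.0014 0.04  ]
[-0.0481  0.0017  0.04  ]
[-0.1591  0.0451  0.015 ]
[-0.1586 -0.0401  0.015 ]
[280.43130551 261.99433481]
```

```bash
python3 -m handwheel '{"xyz":[[-0.003,0,0.005],[0,0.02,0],[0,0.02,0],[0,0,0],[0,0,0]],"dr":[[0,0,0],[0,0,0],[0,0,0],[0,0,0],[0,0,0]],"fingers":[0,0,0,0,0]}'
python3 go.py -0.01 0.001 0.016
```

```text
time: 2.8
position: [0.4859, 0.0354, 0.022]
tool_rot: [-0.584, 0.397, -0.399, 0.585]
wrist_force: [0.4, 0.0, 0.7]
finger_gap: 0.0001
t 2.8 jig [-0.0851  0.0022  0.022 ] F jig [0.1 0.4 0.7] gap 0.0001
dr [-0.002  -0.0039  0.001 ]
shift now [ 0.0751  0.006  -0.0009] after dr [ 0.0751  0.006  -0.0012]
```

```bash
python3 -m handwheel '{"xyz":[[0,0.006,-0.001],[0.005,0,0],[0.005,0,0],[0.005,0,0],[0.003,0,0]],"dr":[[0,0,0],[0,0,0],[0,0,0],[0,0,0],[0,0,0]],"fingers":[0,0,0,0,0]}'
python3 -m handwheel '{"xyz":[[0.004,0,0],[0.004,0,0],[0.004,0,0],[0.004,0,0],[0.004,0,0]],"dr":[[0,0,0],[0,0,0],[0,0,0],[0,0,0],[0,0,0]],"fingers":[0,0,0,0,0]}'
python3 go.py -0.01 0.001 0.016
```

```text
time: 3.3
position: [0.4908, 0.0175, 0.0146]
tool_rot: [-0.584, 0.398, -0.399, 0.584]
wrist_force: [0.6, -0.1, -0.4]
finger_gap: -0.0003
time: 3.8
position: [0.4974, -0.0004, 0.0142]
tool_rot: [-0.584, 0.398, -0.398, 0.584]
wrist_force: [0.1, 2.6, 1.3]
finger_gap: 0.0001
t 3.8 jig [-0.0476 -0.0003  0.0142] F jig [-2.3  1.1  1.3] gap 0.0001
dr [ 0.0002 -0.0038 -0.0005]
shift now [ 0.0376 -0.0018  0.0015] after dr [ 0.0376 -0.0018  0.0013]
```

```bash
python3 -m handwheel '{"xyz":[[0.005,0,0.001],[0.005,0,0],[0.005,0,0],[0.005,0,0],[0.005,0,0]],"dr":[[0,0,0],[0,0,0],[0,0,0],[0,0,0],[0,0,0]],"fingers":[0,0,0,0,0]}'
python3 -m handwheel '{"xyz":[[0.003,0,0],[0.003,0,0],[0.002,0,0],[0.002,0,0],[0,0,0]],"dr":[[0,0,0],[0,0,0],[0,0,0],[0,0,0],[0,0,0]],"fingers":[0,0,0,0,0]}'
python3 - <<'E'
from go import *
c=cam("wrist","w3.png"); st()
E
```

```text
time: 4.3
position: [0.5077, -0.0237, 0.0142]
tool_rot: [0.584, -0.398, 0.398, -0.584]
wrist_force: [-1.5, 3.3, 1.3]
finger_gap: -0.0003
time: 4.8
position: [0.5114, -0.033, 0.0142]
tool_rot: [0.585, -0.398, 0.398, -0.584]
wrist_force: [-0.5, 1.3, 0.8]
finger_gap: 0.0001
t 4.85 jig [-0.0121  0.0007  0.0143] F jig [-0.9 -1.2 -0.2] gap 0.0
```

View pics/w3.png

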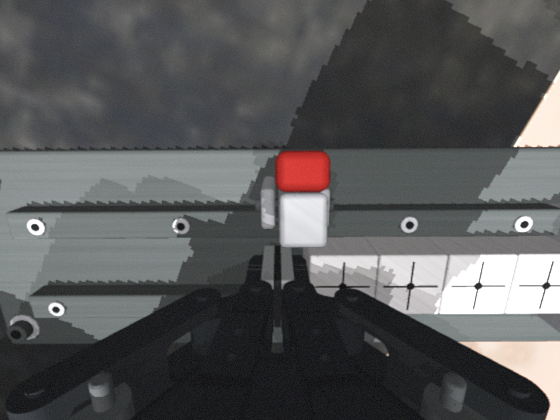

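```bash
python3 -m handwheel '{"xyz":[[0.002,0,0],[0.002,0,0],[0,0,0]],"dr":[[0,0,0],[0,0,0],[0,0,0]],"fingers":[0,0,0]}'; python3 go.py
```

```text
time: 5.15
position: [0.5129, -0.0366, 0.0143]
tool_rot: [0.584, -0.398, 0.398, -0.584]
wrist_force: [-0.0, 1.6, 0.6]
finger_gap: 0.0001
t 5.15 jig [-0.0083  0.0007  0.0143] F jig [-1.5  0.6  0.6] gap 0.0001
dr [-0.     -0.0041  0.0004]
```

```bash
python3 -m handwheel '{"xyz":[[0.002,0,0],[0.001,0,0],[0,0,0]],"dr":[[0,0,0],[0,0,0],[0,0,0]],"fingers":[0,0,0]}'; python3 go.py
```

```text
time: 5.45
position: [0.5132, -0.0376, 0.0143]
tool_rot: [-0.584, 0.399, -0.397, 0.585]
wrist_force: [-2.0, 7.9, 2.5]
finger_gap: 0.0004
t 5.45 jig [-0.0072  0.0006  0.0143] F jig [-8.1  1.1  2.5] gap 0.0004
dr [-0.0004 -0.0029 -0.0034]
```

```bash
python3 -m handwheel '{"xyz":[[0.002,0,0],[0,0,0]],"dr":[[0,0,0],[0,0,0]],"fingers":[0,0]}'; python3 go.py
python3 - <<'E'
from go import *
c=cam("top","t3.png")
p=c["pixels"][195:295,220:360]
cv2.imwrite("pics/topc3.png",cv2.resize(p,None,fx=5.7,fy=5.7,interpolation=cv2.INTER_CUBIC)[:,:,::-1])
c=cam("side","s3.png")
E
```

```text
time: 5.65
position: [0.5131, -0.0377, 0.0142]
tool_rot: [-0.583, 0.399, -0.396, 0.586]
wrist_force: [-3.8, 13.5, 5.9]
finger_gap: 0.0002
t 5.65 jig [-0.0072  0.0005  0.0142] F jig [-14.    1.5   5.9] gap 0.0002
dr [-0.0007 -0.0019 -0.0071]
```

```bash
python3 -m handwheel '{"xyz":[[-0.004,0,0],[-0.006,0,0],[-0.03,0,0],[-0.02,-0.02,0],[0,-0.045,0]],"dr":[[0,0,0],[0,0,0],[0,0,0],[0,0,0],[0,0,0]],"fingers":[0,0,0,0,0]}'
python3 -m handwheel '{"xyz":[[0,-0.045,0],[0,-0.035,0],[0,0,0]],"dr":[[0,0,0],[0,0,0],[0,0,0]],"fingers":[0,0,0]}'
python3 - <<'E'
from go import *
c=cam("wrist","w4.png")
E
python3 go.py -0.006 0.11 0.1
```

```text
time: 6.25
position: [0.4881, 0.0168, 0.0766]
tool_rot: [0.586, -0.4, 0.395, -0.583]
wrist_force: [0.9, 0.1, 0.1]
finger_gap: -0.0003
time: 6.55
position: [0.4966, 0.0142, 0.1649]
tool_rot: [-0.583, 0.394, -0.402, 0.586]
wrist_force: [0.9, -0.9, -0.2]
finger_gap: 0.0
t 6.6 jig [-0.0621  0.003   0.1622] F jig [ 0.1  0.2 -1. ] gap -0.0003
dr [-0.006  -0.0042  0.0042]
shift now [0.0554 0.0631 0.1068] after dr [0.0561 0.0622 0.107 ]
```

View pics/w4.png

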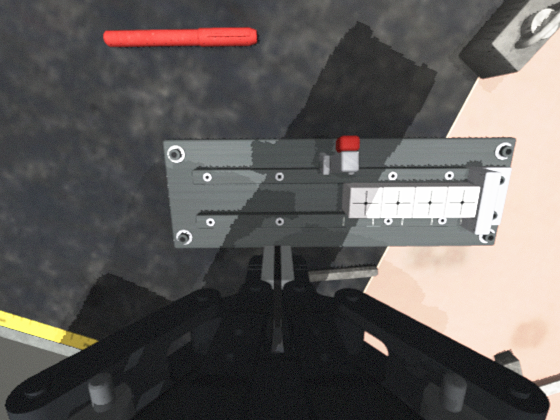

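```bash
python3 -m handwheel '{"xyz":[[0.02,0,0.036],[0.02,0,0.036],[0.017,0,0.035],[0,0.03,0],[0,0.03,0]],"dr":[[0,-0.004,0],[0,0,0],[0,0,0],[0,0,0],[0,0,0]],"fingers":[0,0,0,0,0]}'
python3 -m handwheel '{"xyz":[[0,0,0],[0,0,0]],"dr":[[0,0,0],[0,0,0]],"fingers":[0,0]}'
python3 - <<'E'
from go import *
c=cam("side","s4.png")
p=c["pixels"][160:260,250:360]
cv2.imwrite("pics/s4c.png",cv2.resize(p,None,fx=6,fy=6,interpolation=cv2.INTER_CUBIC)[:,:,::-1])
E
python3 go.py -0.005 0.1 0.058
```

```text
time: 7.1
position: [0.6147, 0.0007, 0.0973]
tool_rot: [0.585, -0.397, 0.398, -0.585]
wrist_force: [-1.1, -0.1, -0.9]
finger_gap: -0.0001
time: 7.3
position: [0.6118, 0.0013, 0.0979]
tool_rot: [0.586, -0.398, 0.396, -0.584]
wrist_force: [0.1, -0.1, 0.3]
finger_gap: 0.0003
t 7.35 jig [-0.0064  0.1076  0.0995] F jig [0.6 0.7 0.7] gap -0.0004
dr [ 0.0005 -0.0001  0.0001]
shift now [ 0.0014  0.0415 -0.0076] after dr [ 0.0014  0.0415 -0.0076]
```

View pics/s4c.png

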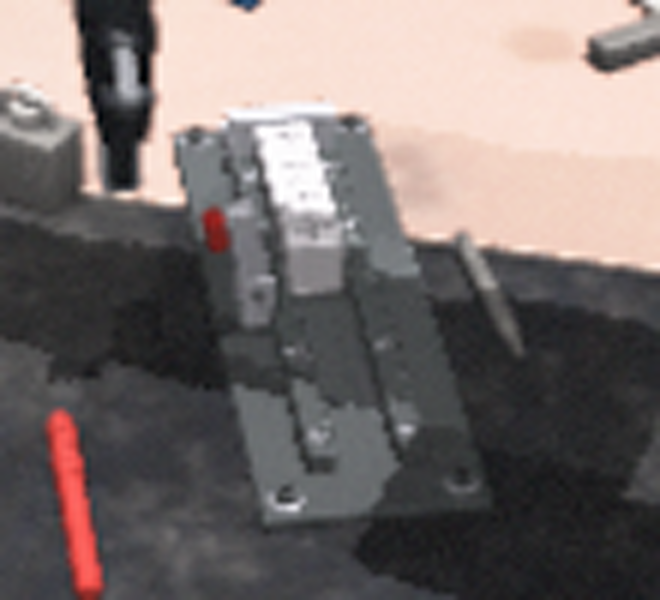

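```bash
python3 -m handwheel '{"xyz":[[0.001,0.02,0],[0,0.021,0],[0,0,-0.01],[0,0,-0.008],[0,0,0]],"dr":[[0,0,0],[0,0,0],[0,0,0],[0,0,0],[0,0,0]],"fingers":[0,0,0,0,0]}'
python3 go.py -0.005 0.067 0.064
```

```text
time: 7.85
position: [0.5963, -0.0068, 0.0602]
tool_rot: [-0.585, 0.397, -0.398, 0.585]
wrist_force: [0.7, 0.5, 1.1]
finger_gap: -0.0002
t 7.85 jig [-0.0051  0.0892  0.0602] F jig [-0.3  0.8  1.1] gap -0.0002
dr [-0.0012 -0.0006  0.001 ]
shift now [ 0.0001 -0.0039 -0.0222] after dr [ 0.0001 -0.0038 -0.0222]
```

```bash
python3 -m handwheel '{"xyz":[[0,0,-0.005],[0,-0.001,-0.006],[0,-0.001,-0.006],[0,-0.002,-0.005],[0,0,0]],"dr":[[0,0,0],[0,0,0],[0,0,0],[0,0,0],[0,0,0]],"fingers":[0,0,0,0,0]}'
python3 go.py -0.005 0.052 0.0715
```

```text
time: 8.35
position: [0.5759, -0.0147, 0.0629]
tool_rot: [-0.585, 0.397, -0.397, 0.585]
wrist_force: [-0.2, 0.5, -1.2]
finger_gap: 0.0001
t 8.35 jig [-0.0053  0.0674  0.0629] F jig [-0.5 -0.  -1.2] gap 0.0001
dr [-0.0003 -0.0004  0.0005]
shift now [ 0.0003 -0.0086 -0.0154] after dr [ 0.0003 -0.0086 -0.0154]
```

```bash
python3 -m handwheel '{"xyz":[[0,-0.002,-0.004],[0,-0.002,-0.004],[0,-0.002,-0.004],[0,-0.002,-0.004],[0,0,0]],"dr":[[0,0,0],[0,0,0],[0,0,0],[0,0,0],[0,0,0]],"fingers":[0,0,0,0,0]}'
python3 - <<'E'
from go import *
c=cam("wrist","w5.png")
E
python3 go.py -0.005 0.035 0.0705
```

```text
time: 8.85
position: [0.5608, -0.0205, 0.0705]
tool_rot: [0.585, -0.397, 0.397, -0.585]
wrist_force: [-1.0, -0.4, -0.9]
finger_gap: -0.0001
t 8.9 jig [-0.0055  0.0513  0.0704] F jig [-1.  -0.4 -0.1] gap 0.0
dr [ 0.0003 -0.0003  0.    ]
shift now [ 0.0005 -0.0001 -0.0163] after dr [ 0.0005 -0.0001 -0.0163]
```

View pics/w5.png

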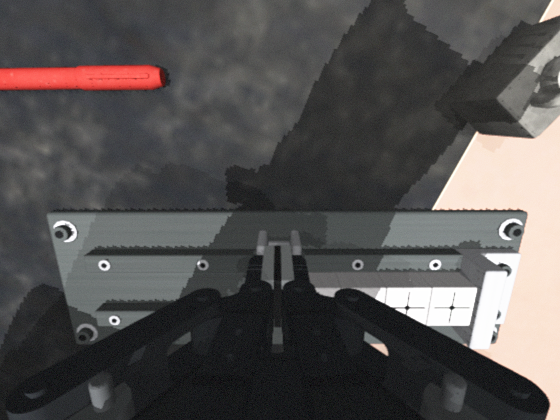

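```bash
python3 -m handwheel '{"xyz":[[0,0,-0.005],[0,0,-0.006],[0,0,-0.005],[0,0.003,-0.006],[0,0.003,-0.005]],"dr":[[0,0,0],[0,0,0],[0,0,0],[0,0,0],[0,0,0]],"fingers":[0,0,0,0,0]}'
python3 go.py -0.005 0.01 0.056
```

```text
time: 9.4
position: [0.5357, -0.0306, 0.0642]
tool_rot: [0.585, -0.397, 0.397, -0.585]
wrist_force: [-0.7, -1.1, 1.4]
finger_gap: 0.0
t 9.4 jig [-0.0054  0.0241  0.0642] F jig [ 0.7 -1.   1.4] gap 0.0
dr [ 0.0002 -0.0001  0.0003]
shift now [ 0.0004  0.0082 -0.0141] after dr [ 0.0004  0.0082 -0.0141]
```

```bash
python3 -m handwheel '{"xyz":[[0,0.003,-0.006],[0,0.004,-0.006],[0,0.003,-0.006],[0,0.002,-0.004],[0,0,0]],"dr":[[0,0,0],[0,0,0],[0,0,0],[0,0,0],[0,0,0]],"fingers":[0,0,0,0,0]}'
python3 go.py -0.005 0 0.05
```

```text
time: 9.9
position: [0.5148, -0.0385, 0.0518]
tool_rot: [0.585, -0.397, 0.397, -0.585]
wrist_force: [0.7, -0.4, 0.2]
finger_gap: 0.0002
t 9.9 jig [-0.0057  0.0017  0.0518] F jig [0.6 0.5 0.2] gap 0.0002
dr [ 0.0013 -0.0004 -0.0006]
shift now [ 0.0007  0.0018 -0.0017] after dr [ 0.0007  0.0018 -0.0017]
```

Press down for firm seating.

```bash
python3 -m handwheel '{"xyz":[[0,0.001,-0.001],[0,0.001,0],[0,0.001,0],[0,0.001,0],[0,0,0]],"dr":[[0,0,0],[0,0,0],[0,0,0],[0,0,0],[0,0,0]],"fingers":[0,0,0,0,0]}'
python3 go.py
```

```text
time: 10.4
position: [0.5151, -0.0389, 0.0498]
tool_rot: [0.585, -0.397, 0.397, -0.585]
wrist_force: [-4.7, -0.9, 13.5]
finger_gap: -0.0002
t 10.4 jig [-0.0052  0.0018  0.0498] F jig [-0.9 -4.7 13.5] gap -0.0002
dr [-0.0003  0.0001  0.001 ]
```

```bash
python3 -m handwheel '{"xyz":[[0,-0.008,0],[0,-0.03,0],[0,-0.04,0],[-0.03,-0.03,-0.02],[-0.03,0,-0.03]],"dr":[[0,0,0],[0,0,0],[0,0,0],[0,0,0],[0,0,0]],"fingers":[0,0,0,0,0]}'
python3 -m handwheel '{"xyz":[[-0.03,0,-0.03],[0,0,0],[0,0,0]],"dr":[[0,0,0],[0,0,0],[0,0,0]],"fingers":[0,0,0]}'
python3 - <<'E'
from go import *
a=cam("wrist","w6.png")
c=cam("side","s6.png")
p=np.hstack([cv2.resize(a["pixels"][80:280,250:550],(560,373),interpolation=cv2.INTER_CUBIC),cv2.resize(c["pixels"][170:250,275:325],(233,373),interpolation=cv2.INTER_CUBIC)])
cv2.imwrite("pics/fin.png",p[:,:,::-1])
st()
E
```

```text
time: 10.9
position: [0.4503, -0.0019, 0.1607]
tool_rot: [-0.584, 0.394, -0.4, 0.587]
wrist_force: [0.7, 0.0, -0.6]
finger_gap: 0.0002
time: 11.2
position: [0.4072, 0.0156, 0.1568]
tool_rot: [-0.585, 0.396, -0.397, 0.586]
wrist_force: [1.4, 0.3, 0.8]
finger_gap: -0.0002
t 11.3 jig [-0.0946 -0.077   0.1568] F jig [ 1.1  0.2 -0. ] gap 0.0001
```

View pics/fin.png

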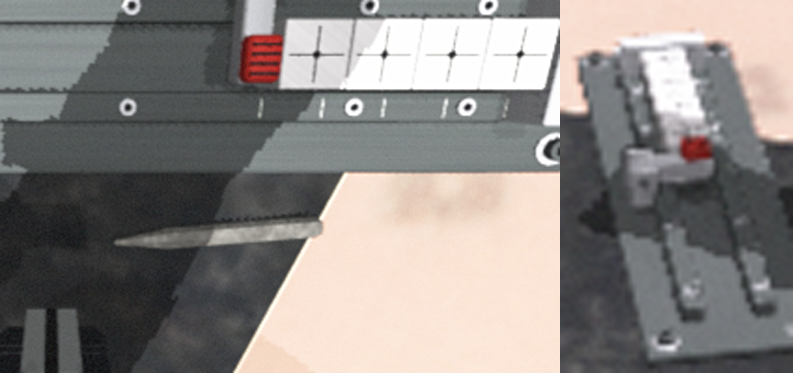

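The stop lies flat across the channel behind block 4, and the blocks show no gaps.

```bash
python3 -c "
from station import robot
robot.close_job()"
```

```text
the job is handed in; nothing more can be done
```

The row is home against the end stop and the flip stop lies flat behind block 4. I handed the job in at about 11.3 s, with the gripper well clear of the jig.

- **Row:** I pushed all four blocks as one train with the closed fingertips. It slid at about 2–3 N. At the end the force rose from 8 to 14 N with no further movement, so it was hard against the stop. The pictures after the push show the four blocks with no visible gaps and the front one at the stop.
- **Flip stop:** I pushed it over by the red pad and pressed it down. It stopped solidly under 13.5 N with the fingertips 49.8 mm above the table, where 50 mm is fully closed. The last wrist and side views show it flat across the channel.
- **Tools around the jig:** the robot never came near them, and those I could see in the later pictures looked unmoved. I did not measure their positions again.

No check failed. The position estimates from the cameras differed by about 2–3 mm, except the stop-face edge in the wrist picture, which was up to 9 mm off. I relied on contact force for both end positions.

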